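Hold the spring-tip probe square on the copper reference disc

TASK

Draw the white pen-shaped probe straight up out of its grey holder block and set its spring-loaded tip on the centre of the ring marked on the copper disc of the sloped stand, with the probe square to the disc's face (not vertical). Press lightly, so that the tip is pushed about half way in and the yellow band at its root just disappears, never hard; do not touch the other two discs with the probe, and leave the vial, dish and stapler where they are. Finish while still holding the probe there, pressed on the disc: do not let go or put it back.

Things in the scene. Friction and masses are not known exactly. Their poses are not given: they have to be found in the camera images.
- probe: White round cylinder, 26 mm diameter, 110 mm long, black grip rings on its upper half, blue band near the top, 0.12 kg. Origin on the axis at the housing's lower end, z along the axis to the top end (110 mm). A steel spring tip sticks 25 mm out below the origin. Starts upright in the holder, upper 67 mm exposed (top 142 mm above the bench): grip there from above, any yaw.
- probe_tip (a point): The rounded end of the probe's spring tip (9 mm in diameter), on the probe's axis 25 mm below the housing when not pressed; it moves into the housing when pressed.
- plunger (a joint): How far the spring tip is pushed into the housing: 0 out, 0.012 m fully in, 0.006 m half way. The spring takes about 1 N to start and 0.5 N more per mm (4 N half way, 7 N fully in). The yellow band at the tip's root is 6.5 mm long.
- holder: Fixed grey block, 64 x 64 mm, 75 mm high, with a low foot strip on two sides (84 mm overall along x); origin under its centre, z up. A vertical 29 mm bore from the top is 43 mm deep; the probe's housing stands on the step at its end, 32 mm above the bench; a 16 mm bore below takes the tip. Tall equipment stands on the left part of the bench (y above 0.12 m): keep clear of it.
- stand: Fixed grey stand, 150 mm wide (y), 104 mm deep (x), origin under its centre on the bench, z up. Its top face slopes by 0.35 rad (20 degrees), low (28 mm) at its front (-x, roughly towards the robot), high (66 mm) at the back. Three discs lie in a level row across the slope, 44 mm apart, in any order, their faces 6 mm above the sloped plate.
- disc_copper_spot (a point): Centre of the upper face of a metal disc, 34 mm diameter, 6 mm thick, fixed on the stand's slope, marked by a thin black ring 14 mm across. Copper coloured (orange-red): the one to be probed. z is the face's outward normal (0.35 rad from vertical, towards the stand's front); y runs level along the row.
- disc_dark_spot (a point): Centre of the upper face of a metal disc, 34 mm diameter, 6 mm thick, fixed on the stand's slope, marked by a thin white ring 14 mm across. Dark grey steel; not to be touched. z is the face's outward normal (0.35 rad from vertical, towards the stand's front); y runs level along the row.
- disc_silver_spot (a point): Centre of the upper face of a metal disc, 34 mm diameter, 6 mm thick, fixed on the stand's slope, marked by a thin black ring 14 mm across. Bright silvery aluminium; not to be touched. z is the face's outward normal (0.35 rad from vertical, towards the stand's front); y runs level along the row.
- disc_copper: The copper disc itself; origin at the centre of its underside, z the outward normal.
- disc_dark: The dark disc itself; origin at the centre of its underside.
- disc_silver: The silver disc itself; origin at the centre of its underside.
- vial: A small clear vial with white cap, 28 mm in diameter and 52 mm high, standing loose on the bench; origin under its centre. Bystander.
- dish: A shallow clear round dish, 58 mm in diameter and 14 mm high, loose on the bench; origin under its centre. Bystander.
- stapler: A red stapler, 26 x 75 x 34 mm, loose on the bench; origin under its centre. Bystander.

How it is judged:
By the outcome, as a careful person would: the job done as asked, in the order asked, and still so for the second after the job is handed in, while the arm keeps its last pose, push and grip.
It also fails if it takes over 42 s, if anything falls off the work surface, if the arm or the gripper's body presses on something with over 40 N, if the wrist force passes 120 N, or if a joint passes its speed limit or range.

ROBOT

A 6-joint arm with a two-finger parallel gripper is mounted at the origin on a cart in front of the work surface, level with it; the furniture and walls round the work are solid. World frame = base frame: x ahead of the robot, y to its left, z up, the work surface at z = 0. Lengths are in m, angles in degrees, forces in N, time in s.
With the tool pointing down it reaches from about 0.4 to 0.825 m from the base axis. Payload 7 kg.
Tool frame: the origin (TCP) lies midway between the tips of the shut fingers; the grasp point (between the pads) lies 19 mm behind it; z points along the fingers, y is the line along which they close (so a half turn about z gives the same grasp; the last joint's range is limited). The gripper opens to 88 mm and grips with 3 to 60 N. Pads are 19 mm wide; open, the fingers measure 130 mm over their backs; the gripper's body (78 mm by 193 mm) begins 47 mm behind the grasp point.
Start: joints at [-48.753, 20.546, 0.682, 0, -70.136, -16.507], TCP at [0.282, -0.613, 0.227] pointing down, gripper open.
Joint ranges: [-176.03, 176.03], [-82.01, 121.73], [-58.28, 71.71], [-173.87, 95.51], [-174.79, -0.11], [-173.66, 173.66]. Speed limits (degrees/s): [136.94, 136.94, 172.46, 180, 180, 180].

INTERFACE

Orientations are given as a 3x3 rotation matrix whose columns are the frame's x, y, z axes.
In Python, from rig import robot gives the robot as it stands. Calls block until the motion is done:
- robot.goto(position, orientation): joint-space move of the TCP to a pose.
- robot.servo_line(position, ori=None, speed=0.15): straight line of the TCP; ori=None keeps the orientation; speed is the mean speed in m/s.
- robot.movej(angles): joint-space move.
- robot.move_gripper(opening): opening from 0.0 (shut) to 1.0 (fully open); the grip force is fixed at half the most; returns when the fingers have stopped.
- robot.dwell(seconds).
- robot.ik(position, orientation): joint angles nearest the present ones, or None.
- robot.grab_frame(name): name is "side" or "top" or "wrist"; returns (picture, depth): 400x640x3 uint8, red, green, blue; 400x640 float32, m along the optical axis (not along the pixel's ray), 0 where there is no reading.
- robot.camera_info(name): a dict with "vfov" (degrees; the focal length in pixels is half the picture's height over the tangent of half this angle, whatever the lens; pixels are square), "cx", "cy" (the principal point, pixels), "view" (4x4, takes a point from world to camera coordinates); the wrist camera has in their place "T_tool_cam" (4x4, takes a point from camera to tool coordinates, whose origin is the TCP and whose axes are the flange's). Camera axes: x right, y down, z forward; pixel columns grow to the right and rows downward; lengths in m; the calibration is good to about 2 mm. A picture is of the moment at which its call begins: read the wrist's pose just before it. camera_info takes no time and is no camera call.
A pose or a line that the arm cannot do raises robot.Unreachable and nothing moves.
- robot.job_done(): hands the job in; it is judged then, once.
Readings, each from a call of its own:
- robot.read_t(): time.
- robot.read_qpos(): joint angles.
- robot.read_qvel(): joint speeds.
- robot.read_effort(): joint torques, N m.
- robot.read_position(): TCP position.
- robot.read_tcp_rot(): TCP orientation.
- robot.read_force(): force on the tool from outside, world axes, zero at the start.
- robot.read_ft_torque(): the same for the moment, N m.
- robot.read_grip_width(): opening from 0.0 (shut) to 1.0 (fully open).
- robot.read_finger_force(): force on a finger pad.
Only numpy, scipy, OpenCV 4.12 (cv2) and the standard library are available. Lean on these libraries where they do the work, as an engineer would, in place of code of your own. Each camera call takes 0.05 s, during which the arm holds its last target. There are 200 camera calls.

## Working session

There is one attempt and no reset: what is moved stays moved. The work goes in short steps, each a Python script; the robot and the scene stay as the last script left them, time stands still between calls to the robot, and variables do not carry over. Pictures are saved under pics/ and viewed, at most 10 in all, crops included, and the job is handed in when it is done.

```bash
ls; mkdir -p pics
python3 - <<'E'
from rig import robot
import cv2,numpy as np,pickle
d={}
for n in ("top","side"):
    p,z=robot.grab_frame(n); d[n]=(p,z,robot.camera_info(n)); cv2.imwrite(f"pics/{n}0.png",p[:,:,::-1])
    print(n,d[n][2])
pickle.dump(d,open("f0.pkl","wb")); print(robot.camera_info("wrist"),robot.read_t())
E
```

```text
pics
top {'vfov': 56.46003681799767, 'cx': 320.0414676284678, 'cy': 202.45481845295967, 'view': array([[-0.00321206, -0.99999094,  0.00279291, -0.12646131],
       [-0.98281795,  0.00264143, -0.18455867,  0.47541519],
       [ 0.18454962, -0.00333774, -0.98281753,  0.82680641],
       [ 0.        ,  0.        ,  0.        ,  1.        ]])}
side {'vfov': 47.33895429163148, 'cx': 318.17284281579555, 'cy': 195.83054641555532, 'view': array([[ 0.99249758, -0.12037931,  0.02138628, -0.51803789],
       [-0.05488878, -0.59499903, -0.80184997,  0.01969625],
       [ 0.10925096,  0.79466029, -0.59714258,  0.93194056],
       [ 0.        ,  0.        ,  0.        ,  1.        ]])}
{'vfov': 60.45436892131278, 'cx': 317.75133669095015, 'cy': 198.8126682206152, 'T_tool_cam': array([[ 3.48298152e-04, -9.63171219e-01, -2.68888605e-01,
         7.25022345e-02],
       [ 9.99999936e-01,  3.57405555e-04,  1.50820308e-05,
         2.71135688e-04],
       [ 8.15757031e-05, -2.68888593e-01,  9.63171282e-01,
        -1.58482767e-01],
       [ 0.00000000e+00,  0.00000000e+00,  0.00000000e+00,
         1.00000000e+00]])} 0.1
```

View pics/top0.png

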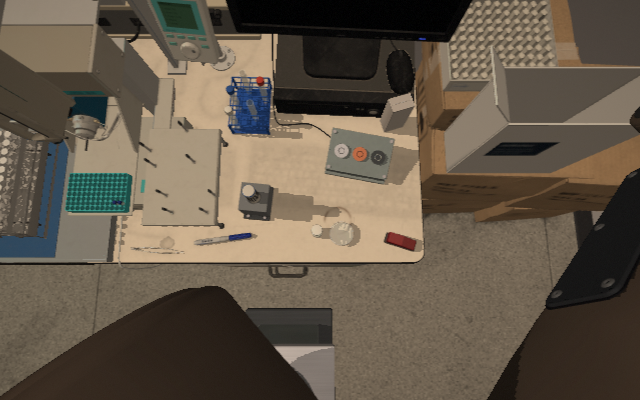

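View pics/side0.png

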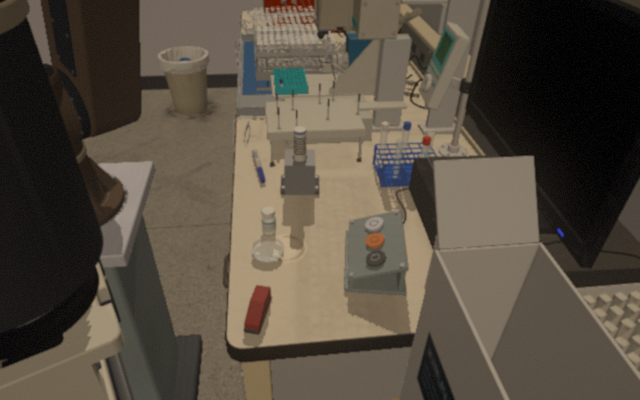

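The top view shows the probe top near (250,190) in the holder, and the silver, copper and dark discs at (342,150), (361,154) and (378,157). The side view shows the copper disc at (375,241) and the probe top at (300,131). Next I'll take coarse measurements.

```bash
cat > h.py <<'E'
import numpy as np,cv2
def K(i): f=200/np.tan(np.radians(i['vfov']/2)); return f,i['cx'],i['cy']
def cam2world(i,R=None,p=None):
    if 'view' in i: return np.linalg.inv(i['view'])
    T=np.eye(4);T[:3,:3]=R;T[:3,3]=p
    return T@i['T_tool_cam']
def rays(uv,i,T):
    f,cx,cy=K(i); uv=np.atleast_2d(uv).astype(float)
    d=np.c_[(uv[:,0]-cx)/f,(uv[:,1]-cy)/f,np.ones(len(uv))]
    return T[:3,3],d@T[:3,:3].T     # scaled so that depth multiplies it
def on_z(uv,i,T,z):
    o,d=rays(uv,i,T); return o+d*((z-o[2])/d[:,2])[:,None]
def tri(lst):  # list of (o,d)
    A=0;b=0
    for o,d in lst:
        d=d/np.linalg.norm(d);P=np.eye(3)-np.outer(d,d);A=A+P;b=b+P@o
    x=np.linalg.solve(A,b); return x,[np.linalg.norm(np.cross(x-o,d/np.linalg.norm(d))) for o,d in lst]
def copper(p):
    h=cv2.cvtColor(p,cv2.COLOR_RGB2HSV); return ((h[...,0]<14)&(h[...,1]>140)&(h[...,2]>120)).astype(np.uint8)
def blob(m,roi):
    x0,y0,x1,y1=roi; w=np.zeros_like(m); w[y0:y1,x0:x1]=m[y0:y1,x0:x1]
    n,l,s,c=cv2.connectedComponentsWithStats(w); k=1+np.argmax(s[1:,4])
    cs,_=cv2.findContours((l==k).astype(np.uint8),0,2); c=cv2.convexHull(max(cs,key=cv2.contourArea))
    return cv2.fitEllipse(c),s[k]
E
python3 - <<'E'
import pickle; from h import *
d=pickle.load(open("f0.pkl","rb")); L=[]
for n,r in (("top",(345,140,372,168)),("side",(355,225,395,260))):
    p,z,i=d[n]; e,s=blob(copper(p),r); print(n,e,s); T=cam2world(i); o,dd=rays(e[0],i,T); L.append((o,dd[0]))
    u,v=map(int,np.round(e[0])); print("depth pt",o+dd[0]*z[v-2:v+3,u-2:u+3].mean())
print("copper",tri(L))
p,z,i=d["top"];T=cam2world(i)
ys,xs=np.mgrid[125:190,320:405]; o,dd=rays(np.c_[xs.ravel(),ys.ravel()],i,T); P=o+dd*z[125:190,320:405].ravel()[:,None]
Q=P[(P[:,2]>.03)&(P[:,2]<.1)]; print(len(Q),Q.min(0),Q.max(0))
A=np.c_[Q[:,:2],np.ones(len(Q))];w=np.ones(len(Q),bool)
for _ in range(8):
    c=np.linalg.lstsq(A[w],Q[w,2],rcond=None)[0]; r=Q[:,2]-A@c; w=abs(r)<.003
print("plane",c,"slope",np.arctan(np.hypot(*c[:2])),"yaw",np.degrees(np.arctan2(c[1],c[0])),w.sum())
for n,uv in(("top",(250,190)),("side",(300,131))):
    p,z,i=d[n];print(n,on_z(uv,i,cam2world(i),.142))
    q=p[150:260,200:430] if n=="top" else p[100:330,220:420]
    cv2.imwrite(f"pics/{n}c.png",cv2.resize(q,None,fx=3,fy=2.6 if n=="side" else 3)[:,:,::-1])
p,z,i=d["top"];ys,xs=np.mgrid[170:225,225:285]; o,dd=rays(np.c_[xs.ravel(),ys.ravel()],i,T);P=o+dd*z[170:225,225:285].ravel()[:,None]
q=P[(P[:,2]>.132)&(P[:,2]<.16)];print("probe top",len(q),q.mean(0),q.min(0),q.max(0))
q=P[(P[:,2]>.068)&(P[:,2]<.082)];print("holder top",len(q),cv2.minAreaRect((q[:,:2]*1000).astype(np.float32)))
E
```

```text
top ((359.45416259765625, 153.566650390625), (13.100850105285645, 13.39497184753418), 17.87445640563965) [353 147  14  14 144]
depth pt [ 0.59096671 -0.22168671  0.05399976]
side ((374.571044921875, 239.85105895996094), (13.933568954467773, 18.133474349975586), 70.95602416992188) [366 233  18  15 206]
depth pt [ 0.59103675 -0.22507147  0.05681784]
copper (array([ 0.59161366, -0.22175539,  0.05358593]), [np.float64(0.0004863985557369351), np.float64(0.00048639855573683847)])
2647 [ 0.53393938 -0.31648403  0.03005488] [ 0.67211672 -0.14254598  0.06823414]
plane [ 0.35887687 -0.0682648  -0.17949297] slope 0.3502499441566309 yaw -10.770015974604485 2016
top [[0.48352236 0.01836139 0.142     ]]
side [[0.48410068 0.0148215  0.142     ]]
probe top 126 [0.48249046 0.02102432 0.14098102] [0.47040614 0.00880993 0.13291127] [0.49460617 0.03342448 0.14395013]
holder top 600 ((483.1971435546875, 21.99139976501465), (64.43993377685547, 64.2553482055664), 83.95948791503906)
```

The measurements agree with the given sizes: slope 0.350 rad, holder top 64 x 64 mm, probe top at z 0.141. I'll check reachability, then take wrist looks over the disc and the probe.

```bash
cat >> h.py <<'E'
G=np.array([.35888,-.06826]); UP=np.array([*(G/np.linalg.norm(G)),0])      # uphill direction
N=np.array([-np.sin(.35)*UP[0],-np.sin(.35)*UP[1],np.cos(.35)])
def ori(z,x):  # tool z, approximate tool x
    x=x-z*(x@z);x/=np.linalg.norm(x);return np.c_[x,np.cross(z,x),z]
def wrist(robot,name):
    R,p=np.array(robot.read_tcp_rot()),np.array(robot.read_position()); im,z=robot.grab_frame("wrist")
    cv2.imwrite(f"pics/{name}.png",im[:,:,::-1]); np.savez(name,im=im,z=z,R=R,p=p); return im,z,cam2world(robot.camera_info("wrist"),R,p)
E
python3 - <<'E'
from rig import robot
from h import *
print(np.round(robot.read_tcp_rot(),2))
C=np.array([.5915,-.2218,.0540]); P=np.array([.4826,.0208,0]); D=np.array([0,0,-1.])
for a in range(-180,180,45):
    x=np.array([np.cos(np.radians(a)),np.sin(np.radians(a)),0])
    q=[robot.ik(P+[0,0,.25],ori(D,x)),robot.ik(P+[0,0,.09],ori(D,x)),robot.ik(C+N*.083,ori(-N,x)),robot.ik(C+N*.2,ori(-N,x))]
    print(a,[None if v is None else np.round(v).astype(int).tolist() for v in q])
E
```

```text
[[-0.91 -0.42 -0.  ]
 [-0.42  0.91  0.  ]
 [ 0.    0.   -1.  ]]
-180 [[26, 1, -21, 0, -68, -116], [26, 11, -33, 0, -46, -116], [0, 8, -36, 8, -26, -96], [1, -2, -31, 6, -42, -94]]
-135 [[26, 1, -21, 0, -68, -71], [26, 11, -33, 0, -46, -71], [0, 8, -36, 8, -26, -50], [1, -2, -31, 6, -42, -48]]
-90 [[26, 1, -21, 0, -68, -26], [26, 11, -33, 0, -46, -26], [0, 8, -36, 8, -26, -7], [1, -2, -31, 6, -42, -5]]
-45 [[26, 1, -21, 0, -68, 19], [26, 11, -33, 0, -46, 19], [0, 8, -36, 8, -26, 37], [1, -2, -31, 6, -42, 39]]
0 [[26, 1, -21, 0, -68, 64], [26, 11, -33, 0, -46, 64], [0, 8, -36, 8, -26, 84], [1, -2, -31, 6, -42, 86]]
45 [[26, 1, -21, 0, -68, 109], [26, 11, -33, 0, -46, 109], [0, 8, -36, 8, -26, 130], [1, -2, -31, 6, -42, 132]]
90 [[26, 1, -21, 0, -68, 154], [26, 11, -33, 0, -46, 154], [0, 8, -36, 8, -26, 173], None]
135 [[26, 1, -21, 0, -68, -161], [26, 11, -33, 0, -46, -161], [0, 8, -36, 8, -26, -143], [1, -2, -31, 6, -42, -141]]
```

Run:
```python
from rig import robot
from h import *
C=np.array([.5915,-.2218,.0540]); P=np.array([.4826,.0208,0]); D=np.array([0,0,-1.]); X=np.array([0,-1.,0])
i=robot.camera_info("wrist")
robot.goto(C+N*.14,ori(-N,X)); im,z,T=wrist(robot,"w1")
e,s=blob(copper(im),(0,0,640,400)); o,d=rays(e[0],i,T); n=-N
print("copper",e,s, "ray/plane z.054:",on_z(e[0],i,T,.054)); u,v=map(int,e[0]); print("depth",o+d[0]*np.median(z[v-3:v+4,u-3:u+4]))
robot.goto(P+[0,0,.24],ori(D,X)); im,z,T=wrist(robot,"w2")
ys,xs=np.mgrid[0:400,0:640]; o,d=rays(np.c_[xs.ravel(),ys.ravel()],i,T); Q=o+d*z.ravel()[:,None]
q=Q[(abs(Q[:,2]-.142)<.006)&(np.hypot(*(Q[:,:2]-P[:2]).T)<.03)]; print(len(q),"top",q.mean(0),np.median(q[:,2]),cv2.minEnclosingCircle((q[:,:2]*1000).astype(np.float32)))
q=Q[(abs(Q[:,2]-.075)<.004)&(np.hypot(*(Q[:,:2]-P[:2]).T)<.06)]; print("holder",len(q),cv2.minAreaRect((q[:,:2]*1000).astype(np.float32)))
print(robot.read_t())
a=np.load("w1.npz")["im"];cv2.imwrite("pics/w12.png",cv2.resize(np.vstack([a,im]),(480,600))[:,:,::-1])
```

```text
copper ((596.6434936523438, 65.71503448486328), (48.728492736816406, 115.25699615478516), 25.628089904785156) [ 562   17   71   97 3046] ray/plane z.054: [[ 0.39796389 -0.31397872  0.054     ]]
depth [ 0.39166331 -0.31663951  0.03438122]
883 top [0.48359169 0.02210903 0.14184969] 0.14205777819868104 ((483.5050048828125, 23.18217658996582), 13.383902549743652)
holder 3034 ((483.5679931640625, 22.993404388427734), (64.44828033447266, 64.08788299560547), 84.26348114013672)
2.9083
```

View pics/w12.png

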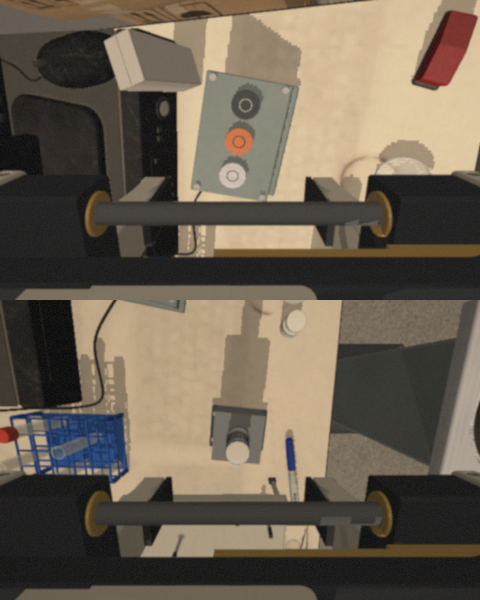

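The upper half (w1) shows the copper disc centred near (320,189) in full pixels. My mask picked up the stapler instead, so I'll restrict it. The lower half (w2) shows the probe top near (317,200), and its 3D fit agrees with the top view within 2 mm.

Run:
```python
from rig import robot
from h import *
i=robot.camera_info("wrist"); a=np.load("w1.npz"); im,z=a["im"],a["z"]; T=cam2world(i,a["R"],a["p"])
e,s=blob(copper(im),(270,140,370,240)); o,d=rays(e[0],i,T); print(e,s,"z.0535",on_z(e[0],i,T,.0535))
ys,xs=np.mgrid[150:230,280:360]; k=copper(im)[150:230,280:360]>0
o,d=rays(np.c_[xs[k],ys[k]],i,T); Q=o+d*z[150:230,280:360][k][:,None]; m=np.median(Q,0); print("depth mean",Q.mean(0)); Q=Q[abs((Q-m)@N)<.004]; print(np.linalg.svd(Q-Q.mean(0))[2][2],N)
# grasp
P=np.array([.4832,.0222,0])
robot.servo_line(P+[0,0,.09],speed=.1)
robot.move_gripper(0); print("w",robot.read_grip_width()*88,robot.read_finger_force(),robot.read_force(),robot.read_position())
robot.servo_line(P+[0,0,.205],speed=.08); print(robot.read_grip_width()*88,robot.read_force(),robot.read_t())
im,z,T=wrist(robot,"w3"); s,_=robot.grab_frame("side"); cv2.imwrite("pics/s3.png",s[:,:,::-1])
cv2.imwrite("pics/m3.png",cv2.resize(np.vstack([im,s]),(480,600))[:,:,::-1])
```

```text
((318.084716796875, 187.84083557128906), (35.27692794799805, 35.32220458984375), 35.28825759887695) [301 170  35  36 986] z.0535 [[ 0.59128329 -0.22145995  0.0535    ]]
depth mean [ 0.59058483 -0.22177345  0.05549628]
[-0.33568039  0.06689851  0.93959739] [-0.33685865  0.06407148  0.93937271]
w 25.476731983771405 29.98631000518799 [ 0.2340051   0.00997742 -0.12042797] [0.48319096 0.0221986  0.08995858]
25.61912849667139 [ 0.55418253  0.09809356 -0.3733661 ] 7.15
```

View pics/m3.png

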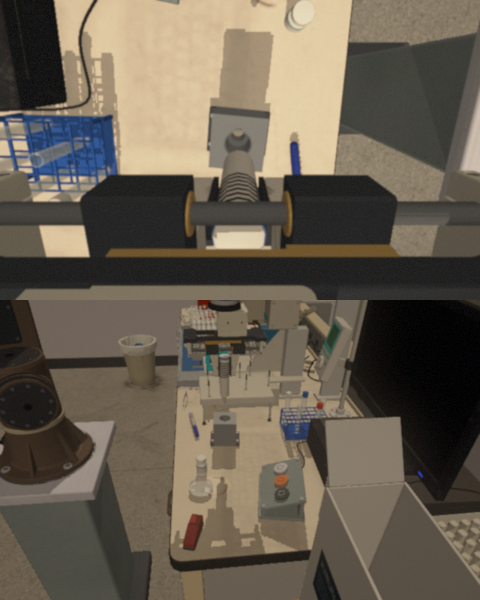

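The probe is lifted clear of the holder (wrist view: housing end at about (316,190), on-axis between the pads). Next I'll hover it over the copper disc.

Run:
```python
from rig import robot
from h import *
C=np.array([.5912,-.2217,.0542]); X=np.array([0,-1.,0]); R=ori(-N,X)
robot.goto(C+N*(.083+.07),R); robot.servo_line(C+N*(.083+.012),speed=.08)
robot.dwell(.3); im,z,T=wrist(robot,"w4"); s,_=robot.grab_frame("side"); t,_=robot.grab_frame("top"); cv2.imwrite("pics/s4.png",s[:,:,::-1])
print(robot.read_position(),C+N*.095,robot.read_force(),robot.read_t())
i=robot.camera_info("wrist");f,cx,cy=K(i)
def proj(X,T): c=np.linalg.inv(T)@[*X,1]; return np.round([cx+f*c[0]/c[2],cy+f*c[1]/c[2]],1)
p=np.array(robot.read_position());z_=np.array(robot.read_tcp_rot())[:,2]
print("pred tip",proj(p+z_*.083,T),"housing",proj(p+z_*.058,T),"C",proj(C,T))
a=cv2.resize(im[80:280,200:440],None,fx=2.5,fy=2.5); b=cv2.resize(s[170:280,320:440],None,fx=5/3*1.0,fy=5/3)
cv2.imwrite("pics/w4c.png",a[:,:,::-1]); cv2.imwrite("pics/s4c.png",cv2.resize(s[160:280,300:460],None,fx=5,fy=5)[:,:,::-1])
si=robot.camera_info("side");Ts=cam2world(si);f,cx,cy=K(si); print("side tip",proj(p+z_*.083,Ts),"hous",proj(p+z_*.058,Ts),"C",proj(C,Ts))
```

```text
[ 0.5592291  -0.21562928  0.14365328] [ 0.55919843 -0.21561321  0.14344041] [-0.52398555 -0.66555516 -1.28810969] 9.5167
pred tip [317.9 205. ] housing [317.9 215.8] C [318.  200.5]
side tip [372.4 234.5] hous [368.5 223.7] C [374.1 239.7]
```

View pics/w4c.png

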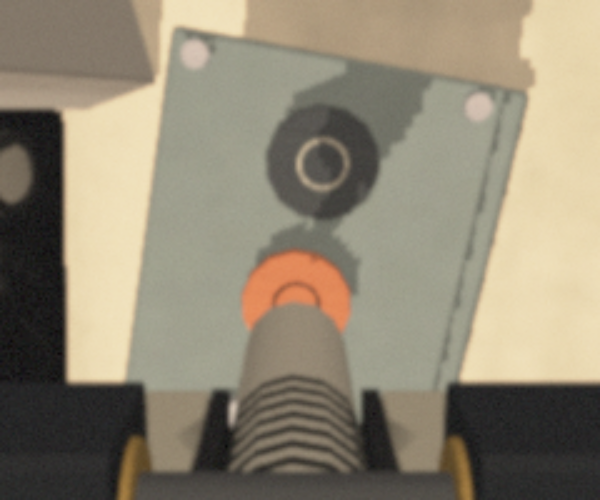

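View pics/s4c.png

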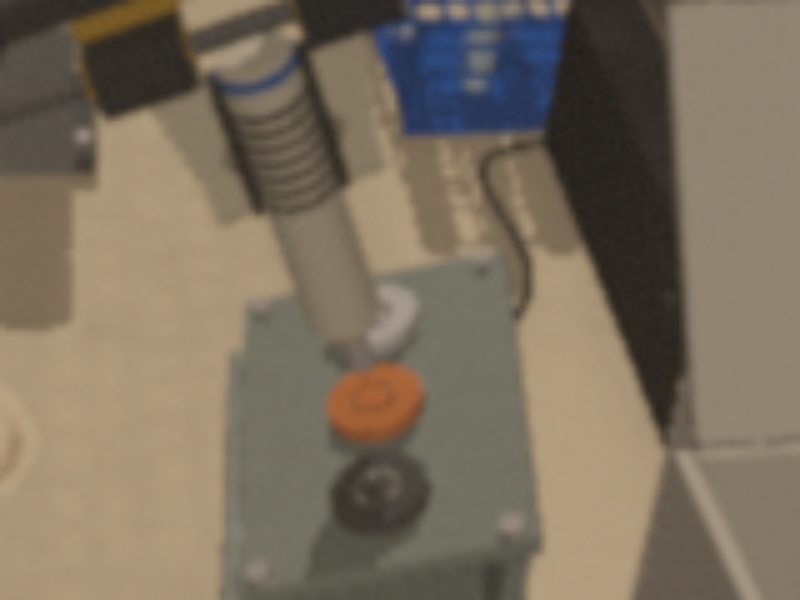

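The side view shows the tip at about (373,234) and the ring centre at (375,240), both within about 1 px of prediction. In the wrist view the ring centre is at (318,201), also as predicted. The alignment is good, so I'll press in small steps and watch the axial force.

Run:
```python
from rig import robot
from h import *
C=np.array([.5912,-.2217,.0542]); p0=C+N*.095
def F():
    robot.dwell(.15); return np.mean([np.array(robot.read_force()) for _ in range(6)],0)
b=F(); sl=0
for mm in [5,8]+list(range(9,23)):
    robot.servo_line(p0-N*mm*.001,speed=.02); f=(F()-b); a=f@N
    print(mm,round((np.array(robot.read_position())-C)@N*1000-83,2),np.round(a,2),np.round(f-N*a,2))
    if a>3.4: break
print(robot.read_t(),robot.read_grip_width()*88)
```

```text
5 6.98 0.5 [-0.9   0.33 -0.35]
8 4.02 -0.29 [-1.04  0.76 -0.43]
9 3.01 0.23 [-0.92  0.55 -0.37]
10 1.98 -1.03 [-0.33 -0.13 -0.11]
11 1.0 -0.64 [-1.25  0.74 -0.5 ]
12 0.04 0.11 [-0.28  0.5  -0.13]
13 -0.95 0.84 [-0.48 -0.21 -0.16]
14 -1.98 1.65 [-0.12 -0.46 -0.01]
15 -2.97 2.02 [ 0.64 -0.04  0.23]
16 -3.98 2.2 [-0.06  0.87 -0.08]
17 -4.96 3.26 [ 0.69 -0.53  0.28]
18 -5.98 3.48 [ 0.88 -0.09  0.32]
14.6667 25.446022638006646
```

Contact came at about the predicted point, and compression is now around 5.4 mm by force and 6 mm by position. I'll add 0.4 mm and check by eye.

Run:
```python
from rig import robot
from h import *
C=np.array([.5912,-.2217,.0542])
robot.servo_line(C+N*(.083-.0064),speed=.02); robot.dwell(.2)
im,z,T=wrist(robot,"w5"); s=np.mean([robot.grab_frame("side")[0] for _ in range(4)],0).astype(np.uint8)
cv2.imwrite("pics/m5.png",np.hstack([cv2.resize(s[205:255,345:405],(480,400),interpolation=cv2.INTER_CUBIC),cv2.resize(im[150:250,280:360],(320,400))])[:,:,::-1])
print(robot.read_position(),robot.read_t(),np.mean([robot.read_force() for _ in range(6)],0)@N,robot.read_grip_width()*88)
```

```text
[ 0.56543881 -0.21680563  0.12619891] 15.3667 4.2922676212420345 25.605387493245253
```

View pics/m5.png

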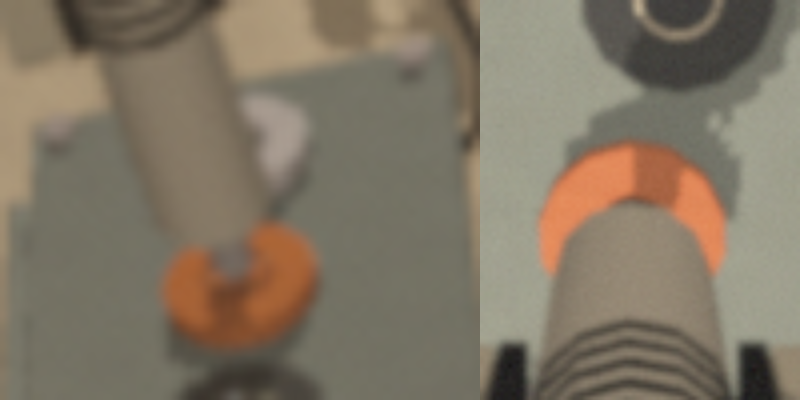

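The side view shows the tip resting at the copper disc's centre (crop (233,272), disc centre about (240,280), under 1 px of the full picture). No yellow is visible, and the neighbouring discs are clear. Handing in.

```bash
python3 -c "
from rig import robot
print(robot.job_done())"
```

```text
the job is handed in; nothing more can be done
None
```

The job is handed in with the probe still held square on the copper disc's ring centre (within about 1 mm by the side view), its tip pressed in about 6 mm with the yellow band hidden, at about 15 s of the 42 s limit; the verdict was not shown.

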